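# Unscrew the jam jar lid for metal recycling

### The job

Sort the empty jam jar for recycling: unscrew the red lid of the clear glass jar anticlockwise, regripping as needed, until it comes loose, then lift it off and put it down flat, top side up, in the aluminium foil tray. Leave the green-lidded amber jar shut.

Things in the scene. Friction and masses are not known exactly. Their poses are not given: they have to be found in the camera images.
- red_lid_center (a point): Centre (half-way up) of the red metal screw lid, 60 mm in diameter, 18 mm high, 25 g, z up. It starts screwed on an empty clear glass jar held in a fixed jar grip (jar cannot move), centre 113 mm above the shelf, with 2 mm of play sideways. Below it the jar slopes in: radius 23 mm at 94 mm above the shelf, 30 mm at 78 mm. The lid does not rise as it turns; once unscrewed it lifts straight up.
- red_thread (a joint): Turn of the red lid on its jar, rad: 0 tight, growing anticlockwise seen from above, stop at 2.4; lags the lid by up to 0.15. Friction 0.25 N m; stays where left, also once the lid is off. From about 2.05 to the stop the lid lifts off, below that inner lugs hold it down. Usually takes two or three grasps: twist, open, turn back, grip, twist.
- tray_floor (a point): Middle of the inner floor (3 mm above the shelf) of the loose aluminium foil tray, z up, 90 g. Flat floor 220 mm along its x, 160 mm along its y; sides slope outward to a mouth of 252 x 192 mm, 36 mm high.
- green_thread (a joint): Turn of the green lid of the amber glass jar, rad: 0 tight, growing anticlockwise. This bystander jar has the shape and fixed grip (96 mm in diameter) of the clear jar and stands at least 150 mm from it. To be left as it is.
Things that resemble listed ones, but are neither listed nor needed, are in the scene too. There is more than one size of the part that bears red_lid_center; the job needs the largest. What is shaped like the part that bears red_thread but brown or turquoise is not meant.

How it is judged:
On the way, in this order (a step that is already met when the one before it is completed fails the run):
1. the red lid is unscrewed on its jar (value of joint red_thread above 1.8 rad), for 0.1 s.
2. the red lid is lifted off (height (world z) of red_lid_center above 0.135 m), for 0.1 s.
At the end, for the whole second after the job is handed in: The red lid lies flat in the foil tray, top side up within about 11 degrees, its centre within 100 mm along and 70 mm across of the middle of the tray floor and not over 20 mm above it; the tray stands flat on the shelf; the green lid has not been turned by 0.2 rad or more (x of red_lid_center in the frame of tray_floor between -0.1 and 0.1 m and y of red_lid_center in the frame of tray_floor between -0.07 and 0.07 m and z of red_lid_center in the frame of tray_floor below 0.02 m and height (world z) of tray_floor below 0.012 m and angle between each of red_lid_center, tray_floor's own z axis and vertical below 0.2 rad and value of joint green_thread below 0.2 rad); the robot touches nothing.
It fails at once if the green lid is unscrewed by 0.2 rad or more (value of joint green_thread above 0.2 rad).
It also fails if it takes over 54 s, if anything falls off the work surface, if the arm or the gripper's body presses on something with over 40 N, if the wrist force passes 120 N, or if a joint passes its speed limit or range.

### The arm

A 7-joint arm with a two-finger parallel gripper is mounted at the origin on the work surface. World frame = base frame: x ahead of the robot, y to its left, z up, the work surface at z = 0. Lengths are in m, angles in rad, forces in N, time in s.
With the tool pointing down it reaches from about 0.425 to 0.95 m from the base axis. Payload 4.7 kg.
Tool frame: the origin (TCP) lies on the centre line of the jaws, within the pads' length; the fingertips stand robot.nose_length ahead of it and the grasp point (between the pads) lies 8 mm behind it (robot.nose_length is the distance from the TCP to the fingertips, in m); z points along the fingers, y is the line along which they close (so a half turn about z gives the same grasp; the last joint's range is limited). The gripper opens to 85 mm and grips with 20 to 120 N. Pads are 22 mm wide; open, the fingers measure 114 mm over their backs; the gripper's body (76 mm by 85 mm) begins 54 mm behind the grasp point. The pads swing forward as they close: fully open they stand 13 mm farther back than shut.
Start: joints at [1.235, 0.469, -0.049, 1.532, 0.024, 1.141, -0.082], TCP at [0.204, -0.643, 0.242] pointing down, gripper open.
Joint ranges: [-2.59, 2.59], [-0.33, 1.99], [-1.39, 1.29], [0.1, 2.45], [-1.04, 4.18], [0.21, 1.99], [-2.66, 2.66]. Speed limits (rad/s): [2.57, 2.57, 3.14, 3.14, 3.14, 3.14, 3.14].

### API

Orientations are given as [roll, pitch, yaw] about the fixed x, y, z axes, in that order (R = Rz(yaw) Ry(pitch) Rx(roll)).
In Python, from plant import robot gives the robot as it stands. Calls block until the motion is done:
- robot.goto(position, orientation): joint-space move of the TCP to a pose.
- robot.move_straight(position, vel=0.15, attitude=None, contact_N=None): straight line of the TCP; attitude=None keeps the orientation; vel is the mean speed in m/s. With contact_N (N) it stops when the force on the tool has changed by that much, and returns True; else False.
- robot.move_joints(angles): joint-space move.
- robot.grip(opening, strength=None): opening from 0.0 (shut) to 1.0 (fully open); strength is the grip in N (None keeps the last); returns when the fingers have stopped.
- robot.sleep(seconds).
- robot.inverse_kinematics(position, orientation): joint angles nearest the present ones, or None.
- robot.sense(): the state.
- robot.grab_frame(name): name is "scene" or "top" or "wrist"; returns a dict with "image" (400x640x3 uint8, red, green, blue), "range_z" (400x640 float32, m along the optical axis (not along the pixel's ray), 0 where there is no reading), "fx", "fy", "cx", "cy" (pixels), "R" (3x3) and "t" (3): a world point X has camera coordinates R X + t. Camera axes: x right, y down, z forward; pixel columns grow to the right and rows downward; lengths in m; the calibration is good to about 2 mm. A picture is of the moment at which its call begins.
A pose or a line that the arm cannot do raises robot.IKError and nothing moves.
- robot.close_job(): hands the job in; it is judged then, once.
The state is a dict: "t": time; "joint_pos": joint angles; "joint_velocities": joint speeds; "effort": joint torques, N m; "tcp_pos": TCP position; "tcp_rot": TCP orientation; "wrist_force": force on the tool from outside, world axes, zero at the start; "torque": the same for the moment, N m; "opening": opening from 0.0 (shut) to 1.0 (fully open); "gripper_force": force on a finger pad.
Only numpy, scipy, OpenCV 4.12 (cv2) and the standard library are available. Lean on these libraries where they do the work, as an engineer would, in place of code of your own. Each camera call takes 0.05 s, during which the arm holds its last target. There are 200 camera calls.

## Working session

There is one attempt and no reset: what is moved stays moved. The work goes in short steps, each a Python script; the robot and the scene stay as the last script left them, time stands still between calls to the robot, and variables do not carry over. Pictures are saved under pics/ and viewed, at most 10 in all, crops included, and the job is handed in when it is done.

```bash
mkdir -p pics; python3 - <<'E'
from plant import robot
import cv2,numpy as np
ims=[]
for n in("scene","top"):
    f=robot.grab_frame(n); np.savez(n+'.npz',**f)
    cv2.imwrite(f'pics/{n}0.png',f["image"][:,:,::-1])
    print(n,f["fx"],f["cx"],f["cy"],-f["R"].T@f["t"],f["R"][2])
s=robot.sense();print(s["t"],s["tcp_pos"],s["tcp_rot"],s["opening"],robot.nose_length)
E
```

```text
scene 409.48692696929066 317.18208062279734 195.32667550740652 [ 1.08770031 -0.1591598   0.73844522] [-0.65984264  0.26956798 -0.70138491]
top 409.196419887087 314.84283898965185 202.10695778485209 [0.42297424 0.06154758 1.00220513] [ 0.06867632  0.01348697 -0.99754783]
0.1 [ 0.20371068 -0.6430022   0.2413529 ] [-3.13982362e+00  9.57865892e-05  3.06840646e-01] 1.0000626966156494 0.011
```

View pics/scene0.png

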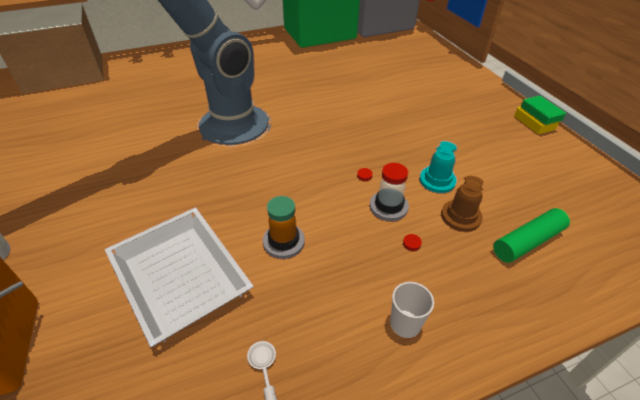

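View pics/top0.png

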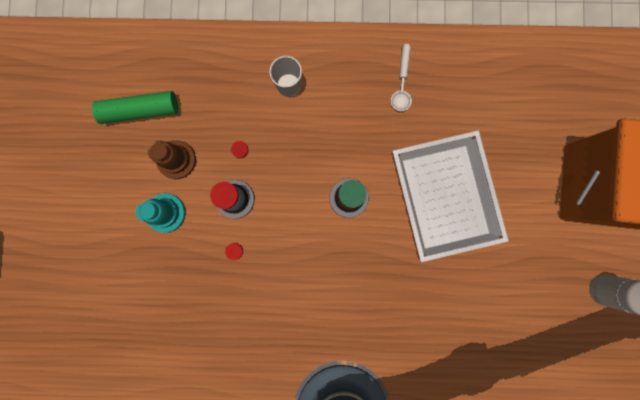

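The scene view shows the red lid on the clear jar at (395,172), with the green-lidded jar at (282,210) and the tray near (178,275). In the top view these are at (225,195), (352,194) and (450,197). The loose small red lids and the brown and turquoise jars are distractors.

```bash
cat >h.py <<'E'
import cv2,numpy as np
def ray(f,u,v,z):
    c=-f["R"].T@f["t"]; d=f["R"].T@np.array([(u-f["cx"])/f["fx"],(v-f["cy"])/f["fy"],1])
    return c+d*(z-c[2])/d[2]
def redmask(f):
    h=cv2.cvtColor(f["image"],cv2.COLOR_RGB2HSV)
    return (((h[...,0]<5)|(h[...,0]>174))&(h[...,1]>200)&(h[...,2]>70)).astype(np.uint8)
def blobs(m,amin=80):
    n,l,s,c=cv2.connectedComponentsWithStats(m)
    return [(c[i],s[i],l==i) for i in range(1,n) if s[i,4]>amin]
E
python3 - <<'E'
from h import *
for n in("top","scene"):
    f=dict(np.load(n+'.npz')); H=cv2.cvtColor(f["image"],cv2.COLOR_RGB2HSV)
    for c,s,l in blobs(redmask(f)):
        print(n,'red',c.round(1),s[4])
        # points on top face by depth
        v,u=np.nonzero(l); z=f["range_z"][v,u]; k=z>0
        P=(np.c_[(u-f["cx"])/f["fx"],(v-f["cy"])/f["fy"],np.ones(len(u))]*z[:,None])[k]
        W=(P-f["t"])@f["R"]
        top=W[W[:,2]>W[:,2].max()-.005] if len(W) else W
        if len(W): print('  zmax',W[:,2].max().round(4),'circle xy',np.array(cv2.minEnclosingCircle(top[:,:2].astype(np.float32))[0]).round(4),(top[:,:2].max(0)+top[:,:2].min(0))/2,np.ptp(top[:,:2],axis=0))
    m=((H[...,1]<60)&(H[...,2]>70)).astype(np.uint8)
    if n=='top': m[:125]=0;m[265:]=0
    m=cv2.morphologyEx(m,cv2.MORPH_CLOSE,np.ones((7,7)))
    c,s,l=max((b for b in blobs(m) if b[1][1]>115 and 90<b[0][0]<540 ),key=lambda b:b[1][4])
    cn=max(cv2.findContours(l.astype(np.uint8),0,2)[0],key=cv2.contourArea)
    q=np.array([ray(f,u,v,.036)[:2] for u,v in cn[:,0]],np.float32)
    print(n,'tray',s,cv2.minAreaRect(q))
E
```

```text
top red [239.3 149.1] 193
  zmax 0.0165 circle xy [0.6166 0.2631] [0.6157773  0.26246824] [0.03743956 0.03764389]
top red [223.9 194.9] 537
  zmax 0.1261 circle xy [0.4943 0.2709] [0.49521274 0.27128261] [0.05442477 0.05479712]
top red [233.7 251.1] 204
  zmax 0.0181 circle xy [0.3677 0.2676] [0.3672306  0.26769922] [0.03616722 0.03624304]
top tray [  393   131   115   131 10249] ((0.5134502649307251, -0.2425803691148758), (0.27095940709114075, 0.2113296240568161), 14.645072937011719)
scene red [394.4 173. ] 401
  zmax 0.1243 circle xy [0.4989 0.2734] [0.49955469 0.27221332] [0.05909618 0.055457  ]
scene red [364.2 174.1] 130
  zmax 0.0157 circle xy [0.3728 0.2678] [0.37277561 0.26848819] [0.03810138 0.03653431]
scene red [411.9 242.1] 213
  zmax 0.0153 circle xy [0.6227 0.2654] [0.62212967 0.26558132] [0.0382641  0.03949023]
scene tray [  105   208   148   139 11287] ((0.51670902967453, -0.24017387628555298), (0.27558472752571106, 0.21095526218414307), 14.575102806091309)
```

```bash
python3 - <<'E'
from plant import robot
import numpy as np
from h import *
for y in np.arange(-3.14,3.2,.4):
    q=robot.inverse_kinematics([.497,.272,.11],[np.pi,0,y]); print(round(y,2),None if q is None else np.round(q,2))
robot.goto([.497,.272,.26],[np.pi,0,0.5])
s=robot.sense();print(s["t"],s["tcp_pos"],s["tcp_rot"],s["joint_pos"])
f=robot.grab_frame("wrist");cv2.imwrite('pics/w1.png',f["image"][:,:,::-1])
print(-f["R"].T@f["t"])
for c,st,l in blobs(redmask(f)): print(c,st,ray(f,*c,.122))
E
```

```text
-3.14 [ 0.19  0.71 -1.09  1.88  0.74  1.02  0.35]
-2.74 [ 0.14  0.66 -0.99  1.88  0.67  0.98  0.81]
-2.34 [ 0.23  0.77 -1.18  1.88  0.82  1.08  1.09]
-1.94 [ 0.23  0.77 -1.18  1.88  0.82  1.08  1.49]
-1.54 [ 0.23  0.77 -1.18  1.88  0.82  1.08  1.89]
-1.14 [ 0.23  0.77 -1.18  1.88  0.82  1.08  2.29]
-0.74 [-1.11  0.53  0.72  1.95 -0.47  0.83 -2.44]
-0.34 [-0.83  0.46  0.33  1.94 -0.21  0.78 -2.29]
0.06 [ 0.07  0.61 -0.88  1.88  0.58  0.93 -2.6 ]
0.46 [ 0.02  0.58 -0.8   1.89  0.52  0.9  -2.15]
0.86 [-0.02  0.56 -0.74  1.89  0.48  0.88 -1.71]
1.26 [ 0.13  0.65 -0.98  1.88  0.66  0.97 -1.46]
1.66 [ 0.18  0.7  -1.07  1.88  0.73  1.01 -1.12]
2.06 [ 0.18  0.7  -1.07  1.88  0.73  1.02 -0.72]
2.46 [ 0.18  0.71 -1.08  1.88  0.74  1.02 -0.33]
2.86 [ 0.19  0.71 -1.08  1.88  0.74  1.02  0.07]
3.4583 [0.49754139 0.27121016 0.25986295] [3.14131015e+00 1.93728034e-04 4.98498064e-01] [ 0.07826659  0.39728507 -0.85129664  1.73893589  0.3242457   1.1533347
 -1.94048118]
[0.56665085 0.30943097 0.39223935]
```

View pics/w1.png

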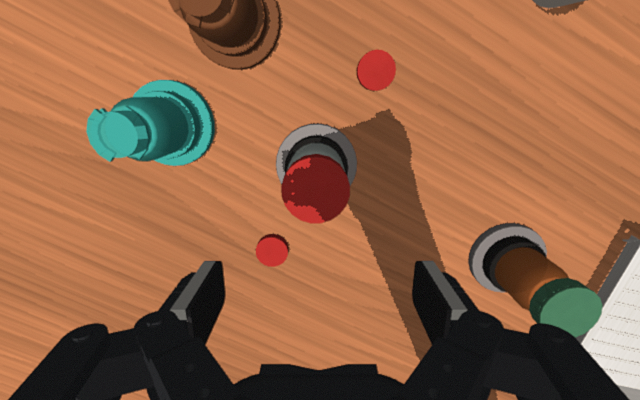

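The wrist view shows the red lid at about (316,187), clear of the neighbouring jars. The tool is over it, and joint 7 alone has enough range for one long twist.

```bash
cat >>h.py <<'E'
def lidpts(f,zmin):
    "centre of the top face of the red lid, world, from depth"
    h=cv2.cvtColor(f["image"],cv2.COLOR_RGB2HSV)
    m=(((h[...,0]<5)|(h[...,0]>174))&(h[...,1]>150)&(f["range_z"]>0))
    v,u=np.nonzero(m); z=f["range_z"][v,u]
    W=(np.c_[(u-f["cx"])/f["fx"],(v-f["cy"])/f["fy"],np.ones(len(u))]*z[:,None]-f["t"])@f["R"]
    return W[W[:,2]>zmin]
E
python3 - <<'E'
from plant import robot
from h import *
f=robot.grab_frame("wrist")
W=lidpts(f,.115);print(len(W),(W.max(0)+W.min(0))/2,np.ptp(W,axis=0),cv2.minEnclosingCircle(W[:,:2].astype(np.float32)),np.median(W[:,2]))
c=(W.max(0)+W.min(0))/2
x,y=(c[:2]+np.array([.497,.272]))/2
print(x,y)
q=robot.sense()["joint_pos"].copy(); q[6]=-1.3
robot.move_joints(q)
rot=robot.sense()["tcp_rot"]
robot.move_straight([x,y,.14],vel=.15)
hit=robot.move_straight([x,y,.110],vel=.08,contact_N=8)
s=robot.sense();print(hit,s["t"],s["tcp_pos"],s["tcp_rot"],s["wrist_force"],s["joint_pos"])
f=robot.grab_frame("wrist");cv2.imwrite('pics/w2.png',f["image"][:,:,::-1])
robot.grip(0.0,strength=70)
s=robot.sense();print(s["t"],s["opening"],s["gripper_force"],s["wrist_force"],s["tcp_pos"])
E
```

```text
3548 [0.49653781 0.27415554 0.1200449 ] [0.05921193 0.05827821 0.01002454] ((0.4965042471885681, 0.2741788327693939), 0.029800018295645714) 0.12284110100711515
0.4967689027683165 0.2730777690754499
False 5.6917 [0.4965152  0.27305103 0.10949899] [-3.14084310e+00  8.18580948e-04  1.13952301e+00] [ 0.56836534 -0.32617172 -0.92762243] [-0.01693577  0.56300328 -0.75089     1.88820226  0.48983912  0.88416134
 -1.44270519]
6.1167 0.673870065514261 74.49590915814042 [-0.33252929 -0.34021024  5.69836605] [0.49724846 0.27359536 0.11099486]
```

View pics/w2.png

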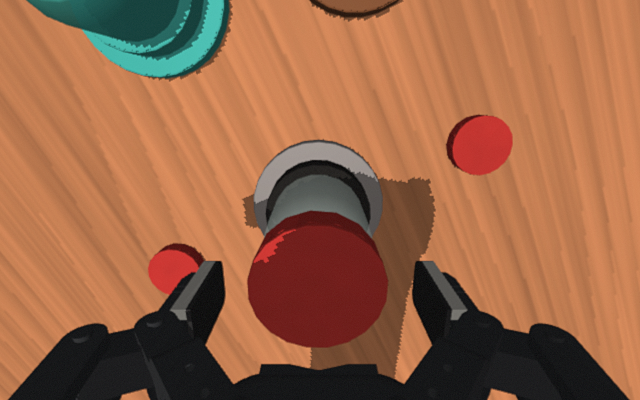

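The lid at (318,280) was centred between the pads, and the grip closed at about 57 mm with 74 N. Next is the twist with joint 7.

```bash
python3 - <<'E'
from plant import robot
from h import *
q=robot.sense()["joint_pos"].copy(); q0=q[6]
for d in np.r_[np.arange(.3,2.2,.3),2.25,2.4]:
    q[6]=q0+d; robot.move_joints(q); s=robot.sense()
    print(round(d,2),round(s["t"],2),s["wrist_force"].round(1),s["torque"].round(2),round(s["opening"],3),s["tcp_rot"].round(2),s["tcp_pos"].round(4))
    if abs(s["torque"][2])>1.2: break
E
```

```text
0.3 6.51 [-4.4 -0.5  3.9] [-0.18  0.78 -0.06] 0.673 [3.14 0.   1.44] [0.4964 0.2735 0.111 ]
0.6 6.9 [-4.7 -1.3  3.6] [-0.19  1.06 -0.03] 0.671 [3.14 0.   1.74] [0.4965 0.2736 0.111 ]
0.9 7.29 [-4.7 -1.6  5. ] [-0.29  1.11 -0.04] 0.669 [3.14 0.   2.03] [0.4969 0.2735 0.111 ]
1.2 7.68 [-4.8 -0.1  4.4] [-0.29  0.91 -0.08] 0.671 [3.14 0.   2.33] [0.4974 0.2735 0.111 ]
1.5 8.07 [-2.3 -0.7  3.6] [-0.15  0.58 -0.05] 0.674 [3.14 0.   2.63] [0.4977 0.2736 0.111 ]
1.8 8.47 [-2.7  1.2  2.1] [ 0.19  0.43 -0.05] 0.664 [3.14 0.   2.93] [0.4977 0.274  0.1111]
2.1 8.86 [-1.   2.9  1. ] [ 0.56  0.32 -0.08] 0.67 [ 3.14  0.   -3.05] [0.4975 0.2743 0.1111]
2.25 9.12 [-1.4  3.4  0.7] [ 0.8   0.39 -0.09] 0.671 [ 3.14  0.   -2.9 ] [0.4973 0.2743 0.1111]
2.4 9.39 [-2.5  4.6  0.5] [ 0.96  0.48 -0.07] 0.669 [ 3.14  0.   -2.75] [0.4972 0.2744 0.1111]
```

```bash
python3 - <<'E'
from plant import robot
from h import *
q=robot.sense()["joint_pos"].copy(); q0=q[6]; e=[]
for d in np.arange(.08,.9,.08):
    q[6]=q0+d; robot.move_joints(q); s=robot.sense()
    print(round(d,2),round(s["t"],2),s["torque"].round(2),round(s["effort"][6],2),round(s["joint_pos"][6]-q[6],4),round(s["opening"],3))
    if abs(s["torque"][2])>.5: break
f=robot.grab_frame("wrist");cv2.imwrite('pics/w3.png',f["image"][:,:,::-1])
E
```

```text
0.08 9.64 [ 0.81  0.61 -0.17] 0.19 -0.0045 0.672
0.16 9.89 [ 0.82  0.62 -0.43] 0.45 -0.0041 0.669
0.24 10.14 [ 1.06  0.23 -0.79] 0.88 -0.0049 0.672
```

View pics/w3.png

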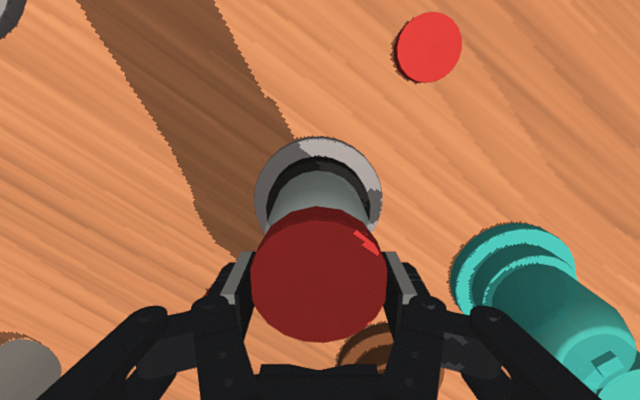

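The lid at (318,275) is still held squarely. The torque rises at 2.6 rad, so the thread is at its stop. I'll back off slightly and lift straight up.

```bash
python3 - <<'E'
from plant import robot
from h import *
q=robot.sense()["joint_pos"].copy(); q[6]-=.16; robot.move_joints(q)
p=robot.sense()["tcp_pos"].copy()
for z,c in((.125,20),(.16,20),(.26,None)):
    hit=robot.move_straight([p[0],p[1],z],vel=.06 if z<.2 else .15,contact_N=c)
    s=robot.sense();print(z,hit,s["t"],s["tcp_pos"].round(4),s["wrist_force"].round(1),round(s["opening"],3))
    if hit: break
f=robot.grab_frame("scene");cv2.imwrite('pics/s4.png',cv2.resize(f["image"][100:300,270:520,::-1],None,fx=2.4,fy=2.4))
E
```

```text
0.125 False 10.8583 [0.4988 0.2728 0.1255] [-0.5 -0.3 -0.2] 0.672
0.16 False 11.5917 [0.4984 0.2728 0.1599] [ 0.1 -0.2 -0.6] 0.67
0.26 False 12.4083 [0.4981 0.2725 0.259 ] [ 0.1 -0.6  0.1] 0.668
```

View pics/s4.png

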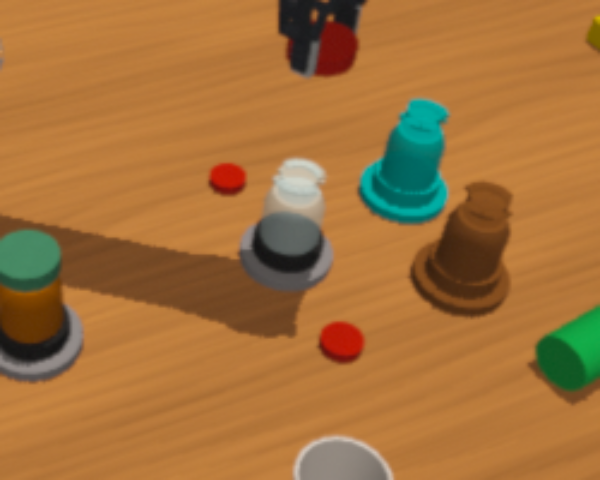

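The jar neck is bare at (298,175 in the crop) and the lid hangs level in the gripper at (322,48). Next I carry it to the tray.

```bash
python3 - <<'E'
from plant import robot
from h import *
tx,ty=.515,-.241
yaw=np.deg2rad(105)
cand=[(y,robot.inverse_kinematics([tx,ty,.26],[np.pi,0,y])) for y in(yaw,yaw-np.pi)]
q0=robot.sense()["joint_pos"]
cand=[c for c in cand if c[1] is not None]; y=min(cand,key=lambda c:np.abs(c[1]-q0).max())[0]
robot.goto([tx,ty,.26],[np.pi,0,y])
s=robot.sense();print(y,s["t"],s["tcp_pos"].round(4),s["tcp_rot"].round(3),round(s["opening"],3))
robot.move_straight([tx,ty,.06],vel=.15)
hit=robot.move_straight([tx,ty,.010],vel=.03,contact_N=4)
s=robot.sense();print(hit,s["t"],s["tcp_pos"].round(4),s["wrist_force"].round(1),round(s["opening"],3))
E
```

```text
1.8325957145940461 14.325 [ 0.5157 -0.2392  0.2601] [ 3.141 -0.     1.836] 0.676
False 17.625 [ 0.515  -0.241   0.0102] [-1.  -0.1  2.6] 0.669
```

```bash
python3 - <<'E'
from plant import robot
from h import *
robot.grip(0.95)
s=robot.sense();print(s["t"],s["tcp_pos"].round(4),s["wrist_force"].round(1),round(s["opening"],3))
robot.move_straight([.515,-.241,.25],vel=.12); robot.sleep(.3)
f=robot.grab_frame("wrist");cv2.imwrite('pics/w5.png',f["image"][:,:,::-1])
W=lidpts(f,.012);print(len(W),(W.max(0)+W.min(0))/2,np.ptp(W,axis=0),np.median(W[:,2]))
g=robot.grab_frame("scene");cv2.imwrite('pics/s5.png',g["image"][:,:,::-1])
s=robot.sense();print(s["t"],s["wrist_force"].round(1))
E
```

```text
17.9917 [ 0.515  -0.241   0.0099] [ 0.3  0.3 -0.4] 0.951
2091 [ 0.51496983 -0.23832923  0.14821214] [0.08254814 0.05805339 0.27105403] 0.022109831876924682
20.5417 [-0.3  1.  -0.6]
```

View pics/w5.png

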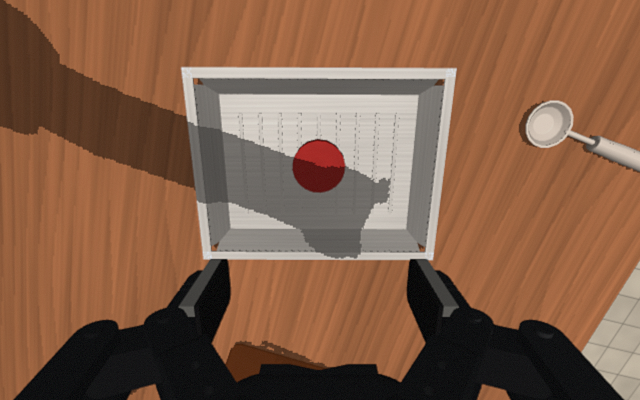

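View pics/s5.png

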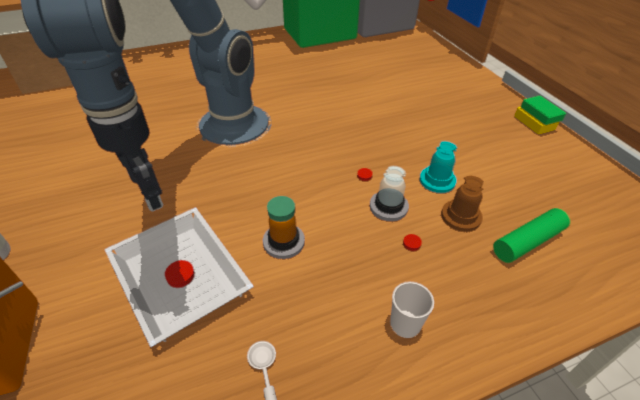

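The red lid lies flat in the middle of the tray, at (318,166) in the wrist view and (179,273) in the scene view. Its top is at z = 22 mm. The green jar is untouched and the gripper is clear of everything.

```bash
python3 -c "
from plant import robot
print(robot.close_job())"
```

```text
the job is handed in; nothing more can be done
None
```

The red lid is unscrewed, lifted off and lying flat, top side up, near the middle of the foil tray; the green jar was left shut, and the job is handed in, though no verdict was returned.

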